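Stopper a bottle of fruit syrup in the bench press

ROBOT

A 6-joint arm with a two-finger parallel gripper is mounted at the origin on the work surface. World frame = base frame: x ahead of the robot, y to its left, z up, the work surface at z = 0. Lengths are in m, angles in rad, forces in N, time in s.
With the tool pointing down it reaches from about 0.325 to 0.775 m from the base axis. Payload 9.3 kg.
Tool frame: the origin (TCP) lies at the very end of the fingers, on their centre line; the grasp point (between the pads) lies robot.grip_point_offset behind it (robot.grip_point_offset is the distance from the TCP to the grasp point, in m); z points along the fingers, y is the direction in which the jaws open and shut (so a half turn about z gives the same grasp; the last joint's range is limited). The gripper opens to 85 mm and grips with 20 to 120 N. Pads are 22 mm wide; open, the fingers measure 114 mm over their backs; the gripper's body (76 mm by 85 mm) begins 54 mm behind the grasp point. The pads swing forward as they close: fully open they stand 13 mm farther back than shut.
Start: joints at [-1.423, 0.259, 0.021, 1.334, 0, 1.418], TCP at [0.163, -0.525, 0.231] pointing down, gripper open.
Joint ranges: [-3.04, 3.04], [-0.91, 1.82], [-1.04, 1.36], [-1.92, 1.95], [-1.52, 1.45], [-3.14, 3.14]. Speed limits (rad/s): [2.22, 2.22, 2.79, 3.14, 3.14, 3.14].

INTERFACE

Orientations are given as a unit quaternion [w, x, y, z].
In Python, from plant import robot gives the robot as it stands.
- The arm moves only by the shell command python3 -m crank 'ROWS' [FORCE]. ROWS is JSON, one flat list of numbers, 7 for each row, row after row: the shift along the tool's x, y, z each as a share of 40 mm, from -1 to 1, then the turn, a rotation vector about the tool's x, y, z each as a share of 30 degrees, from -1 to 1, then the opening, from 0 (shut) to 1 (fully open). A call has exactly 10 rows; each row shifts and turns the pose as measured when the row begins, along the tool's axes as they then stand; what a row does not reach is not made up. A row lasts 1/8 s, in which the tool goes at most 62.5 mm and 10.7 degrees, less where a joint would pass 70% of its speed; a pose out of reach is approached as far as the arm can. A call with a number of a shift or a turn outside -1 to 1 is refused whole. A call with a gripper value outside its range is refused whole. The fingers move at their own pace and stop on an object; FORCE is the grip in N (left out, the last holds). Time passes only in rows, so rows that do not move let the fingers close, or fill a call up. It gives the time, the measured TCP pose, the force and the opening at its end, in the units of the state.
- robot.get_obs(): the state, without advancing time (a new reading comes with each control period).
- robot.read_camera(name): name is "scene" or "top" or "wrist"; returns the picture (480x640x3 uint8, red, green, blue); there is no depth.
- robot.camera_model(name): a dict with "K" (3x3 intrinsics, pixels), "R" (3x3) and "t" (3): a world point X has camera coordinates R X + t. Camera axes: x right, y down, z forward; pixel columns grow to the right and rows downward; lengths in m; the calibration is good to about 2 mm. A picture is of the moment at which its call begins: read the wrist's pose just before it. camera_model takes no time and is no camera call; for the wrist camera it gives the pose at the moment of the call.
- robot.finish_job(): hands the job in, once; it reports no verdict.
The state is a dict: "t": time; "joint_positions": joint angles; "qd": joint speeds; "joint_efforts": joint torques, N m; "tcp_pos": TCP position; "orientation": TCP orientation; "force": force on the tool from outside, world axes, zero at the start; "torque": the same for the moment, N m; "opening": opening from 0.0 (shut) to 1.0 (fully open).
Only numpy, scipy, OpenCV 4.12 (cv2) and the standard library are available. Lean on these libraries where they do the work, as an engineer would, in place of code of your own. Each camera call takes 0.05 s, during which the arm holds its last target.

TASK

Slide the syrup bottle standing on the press's base plate, pushing it gently and low down so that it stays upright and is not lifted, until it sits fully home in the white V nest under the ram. Then pull the press's lever down to push the stopper fully into the bottle, without leaning on it once it is home and without pressing it by hand, and let the lever go back up. Leave everything else on the bench alone.

Things in the scene. Friction and masses are not known exactly. Their poses are not given: they have to be found in the camera images.
- press: Bench stopper press, fixed. Origin on the ram's axis at bench height; z up, +x along the base plate from the open infeed end to the column, +y the side with the lever. Steel base plate 12 mm thick, 340 x 170 mm, x = -190 to +150 mm, with 7 mm high lips at both sides (inner faces y = -81, +81 mm, x = -180 to +20 mm). White V nest, column, blue head with ram, and lever: see the points.
- nest_home (a point): Point on top of the base plate, on the ram's axis (press frame 0, 0, 12 mm): the bottle's origin is here when the bottle is fully home, touching both faces of the V nest. Axes as the press.
- nest_apex (a point): Top of the inner corner of the rigid white V nest, 37 mm in press +x from the home point. 90 degree opening facing press -x, 30 mm high, arms 62 mm long, 12 mm thick, their tips level with x = -7 mm of the press and 88 mm apart. A pusher a little to one side can leave the bottle wedged on one face, short of home; shift the push: it goes deepest at the middle.
- column_top (a point): Top of the 36 mm steel column, press x = +105 mm, 347 mm above the bench. The blue head on it reaches x = -35 to +140 mm, y = -32 to +32 mm (lever shaft to y = +122 mm), 204 to 297 mm above the bench. It is clamped at a height that differs by up to 12 mm. The ram's 36 mm rubber foot hangs from it, 8 to 22 mm above the bottle's stopper while the lever is up.
- bottle: The bottle to stopper, dark red, white label, pink band: 52 mm diameter to 98 mm height, neck 27 to 32 mm, lip at 150 mm, 0.36 to 0.56 kg. Origin: centre of underside; z along its axis. Starts on the plate 100 to 140 mm before home (press -x), up to 18 mm to a side. Friction on the plate about 0.5 to 0.7; it tips if pushed higher than about 35 mm above the plate.
- stopper: T stopper in the bottle's neck: black cap 30 mm diameter, 12 mm high, on a cork shank. Origin: centre of the cap's underside; z up along the bottle. Starts 8 to 10 mm above the lip (158 to 160 mm above the bottle's underside); fully home it rests on the lip (150 mm). Slides in against a tight fit of about 18 N, stays where left, then stops hard.
- lever (a joint): Lever angle: 0 at its top stop, grows as pulled down, 0.88 rad at most. Ram goes down 40 mm per rad: force on the grip is 3.1 times larger on the stopper. Return spring, 5 to 7 N at the grip, lifts it when let go; the tight stopper adds about 6 N; then it stops hard, at 0.45 to 0.78 rad, varying as the head's height differs: go by force.
- lever_grip (a point): Middle of the lever's black rubber grip, a 22 mm round bar, 25 mm to either side of this point along the lever, 125 mm from the lever's hinge at press x = 0, y = +110 mm, 250 to 262 mm above the bench. Lever up, the grip lies towards press -x from the hinge, 0.38 rad above level, 296 to 308 mm above the bench. The lever swings in an upright plane along press x.
- done_a: Bystander: leave it where it stands. Finished syrup bottle like the other, stopper home, 162 mm tall. Origin at the centre of its underside.
- done_b: Bystander: leave it where it stands. Finished syrup bottle like the other, stopper home, 162 mm tall. Origin at the centre of its underside.
- pack_a: Bystander: leave it where it stands. Pound cake in a clear box on a black base, 185 x 98 x 73 mm. Origin at the centre of its underside.
- pack_b: Bystander: leave it where it stands. Brown pound cake in a clear box on a black base, 185 x 98 x 73 mm. Origin at the centre of its underside.
- jam_jar: Bystander: leave it where it stands. Jam jar with a yellow lid, 68 mm diameter, 85 mm tall. Origin at the centre of its underside.
- stopper_tub: Bystander: leave it where it stands. White open tub of spare stoppers, 110 x 110 x 55 mm. Origin at the centre of its underside.
- scraper: Bystander: leave it where it stands. Steel bench scraper with a black handle lying flat, 150 x 95 x 24 mm. Origin at bench height below its blade.
- label_roll: Bystander: leave it where it stands. Roll of white labels standing on its end, 84 mm diameter, 50 mm high. Origin at the centre of its underside.

How it is judged:
On the way, in this order (a step that is already met when the one before it is completed fails the run):
1. the bottle stands upright, fully home in the V nest (horizontal distance between bottle and nest_home below 0.0025 m and angle between bottle's own z axis and vertical below 0.04 rad), for 0.2 s.
2. the stopper is pressed fully home while the bottle sits in the nest (z of stopper in the frame of bottle below 0.1515 m and horizontal distance between bottle and nest_home below 0.003 m and angle between bottle's own z axis and vertical below 0.06 rad), for 0.2 s.
At the end, for the whole second after the job is handed in: The bottle stands still and upright (within 2 degrees) in the V nest, its axis within 3 mm of the home point (within 2.5 mm when first seated), its stopper within 1.5 mm of fully in, and the lever back up within 0.1 rad of its top stop (horizontal distance between bottle and nest_home below 0.003 m and angle between bottle's own z axis and vertical below 0.04 rad and z of stopper in the frame of bottle below 0.1515 m and value of joint lever below 0.1 rad and linear speed of bottle below 0.01 m/s); the robot touches nothing.
It fails at once if the bottle tips more than 10 degrees or is lifted more than 8 mm off the base plate (angle between bottle's own z axis and vertical above 0.175 rad or z of bottle in the frame of nest_home above 0.008 m).
It fails at once if the bottle is pushed with more than 25 N (contact force between the fingers and bottle above 25 N).
It fails at once if the stopper is pressed with more than 70 N (glass cracks) (contact force between anything else and stopper above 70 N).
It fails at once if the robot presses the stopper itself (contact force between any of the fingers, the arm and stopper above 3 N).
It fails at once if something else on the bench is moved more than 20 mm (distance of any of done_a, done_b, pack_a, pack_b, jam_jar, stopper_tub, scraper, label_roll from where it was at the start of the episode above 0.02 m).
It also fails if it takes over 72 s, if anything falls off the work surface, if the arm or the gripper's body presses on something with over 40 N, if the wrist force passes 120 N, or if a joint passes its speed limit or range.

## Working session

There is one attempt and no reset: what is moved stays moved. The work goes in short steps, Python scripts to look and compute and a shell command to move; the robot and the scene stay as the last step left them, time stands still between calls to the robot, and variables do not carry over. Pictures are saved under pics/ and viewed, and the job is handed in when it is done.

```bash
ls; mkdir -p pics
python3 - <<'E'
from plant import robot
import cv2,numpy as np
print(robot.get_obs(), robot.grip_point_offset)
for n in ("scene","top","wrist"):
    m=robot.camera_model(n); print(n,np.round(m["K"],1).tolist(),np.round(m["R"],4).tolist(),np.round(m["t"],4).tolist())
    cv2.imwrite(f"pics/{n}0.png",robot.read_camera(n)[:,:,::-1])
E
```

```text
pics
{'t': 0.0, 'joint_positions': array([-1.42260119e+00,  2.59205212e-01,  2.07773110e-02,  1.33369510e+00,
        1.31070333e-05,  1.41821521e+00]), 'qd': array([ 2.48521309e-04,  2.45512524e-03,  1.47247210e-03, -1.91651302e-03,
       -9.96956996e-05,  4.17670900e-04]), 'joint_efforts': array([ 2.31181337e-03, -5.55645740e+01,  3.44521022e+01,  1.37366785e-02,
       -1.68952251e-04, -1.74289971e-05]), 'tcp_pos': array([ 0.16291285, -0.52503628,  0.23066521]), 'orientation': array([-6.63322767e-04,  9.88712786e-01,  1.49821852e-01,  8.00819577e-06]), 'force': array([-0.04419074, -0.22430982,  0.07926265]), 'torque': array([ 0.00914986, -0.02278225, -0.00969227]), 'opening': 0.9997299885633367} 0.0187
scene [[472.8, 0.0, 323.5], [0.0, 472.8, 251.9], [0.0, 0.0, 1.0]] [[0.7683, 0.6399, 0.0146], [0.3891, -0.4488, -0.8044], [-0.5082, 0.6238, -0.5939]] [-0.4471, -0.0715, 1.5911]
top [[588.4, 0.0, 326.4], [0.0, 588.4, 242.7], [0.0, 0.0, 1.0]] [[0.0073, -1.0, 0.0008], [-0.9958, -0.0073, -0.0916], [0.0916, -0.0001, -0.9958]] [-0.002, 0.6011, 1.7666]
wrist [[396.0, 0.0, 313.5], [0.0, 396.0, 235.9], [0.0, 0.0, 1.0]] [[0.2971, -0.9549, -0.0018], [-0.9168, -0.2858, 0.2789], [-0.2668, -0.0812, -0.9603]] [-0.5485, -0.037, 0.3799]
```

View pics/scene0.png

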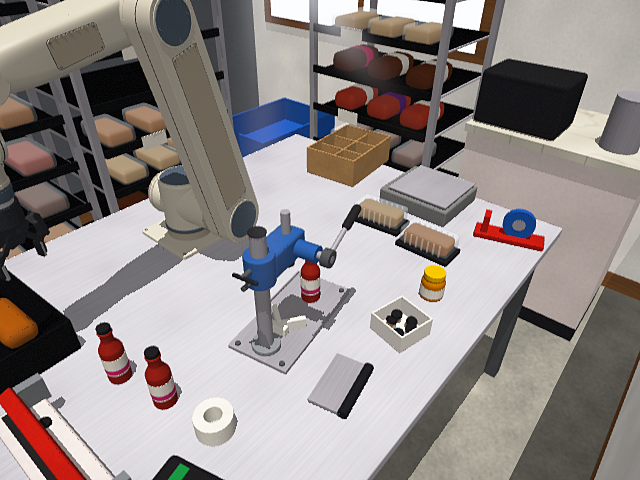

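View pics/top0.png

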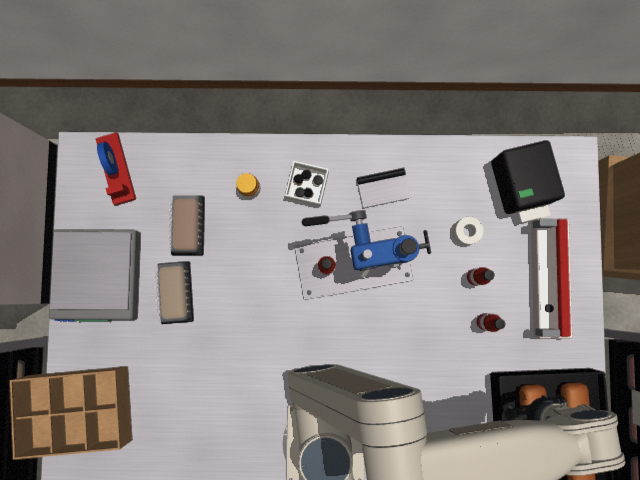

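View pics/wrist0.png

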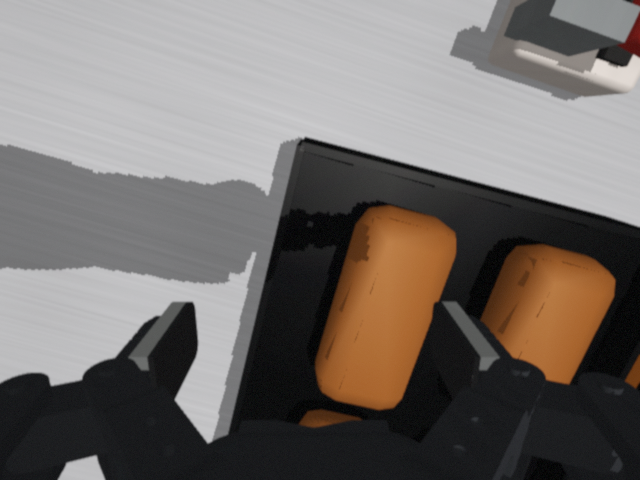

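Run:
```python
import cv2
a=cv2.imread("pics/top0.png")[190:310,280:440]
cv2.imwrite("pics/topz.png",cv2.resize(a,None,fx=5,fy=5,interpolation=cv2.INTER_CUBIC))
a=cv2.imread("pics/scene0.png")[190:380,220:380]
cv2.imwrite("pics/scenez.png",cv2.resize(a,None,fx=3,fy=3,interpolation=cv2.INTER_CUBIC))
```

```text
(no output)
```

View pics/topz.png

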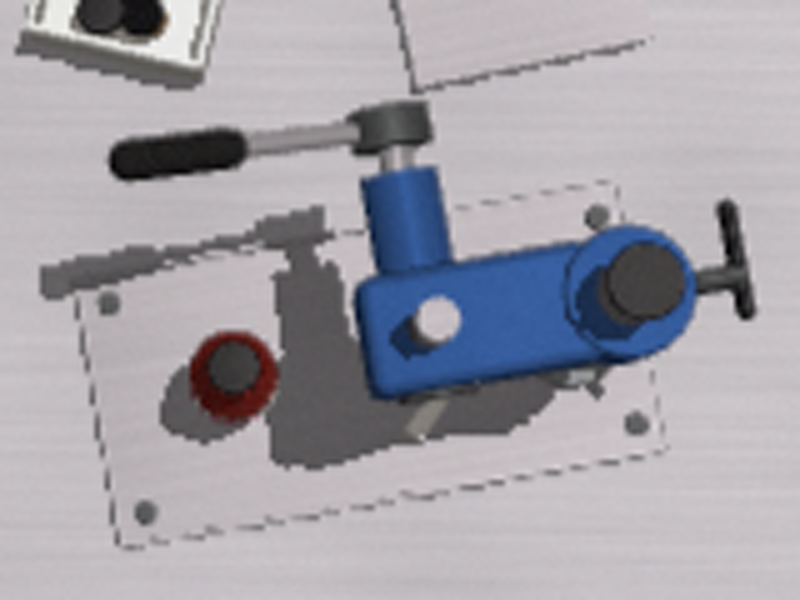

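View pics/scenez.png

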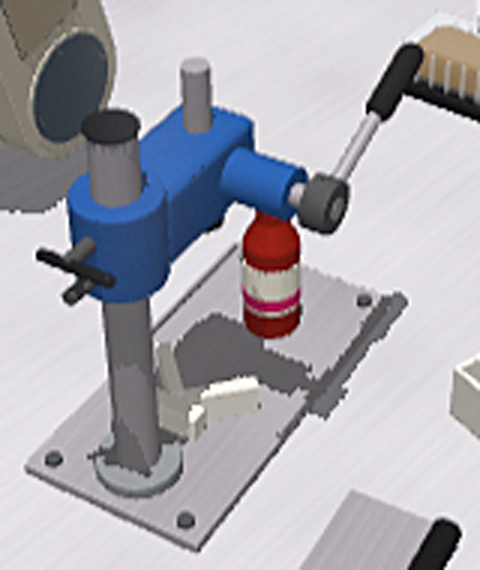

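```bash
cat > h.py <<'E'
import numpy as np
from plant import robot
def ray(cam,u,v,m=None):
    m=m or robot.camera_model(cam); R=np.array(m["R"]);t=np.array(m["t"])
    d=R.T@np.linalg.solve(np.array(m["K"]),[u,v,1.]); return -R.T@t,d
def onz(cam,u,v,z,m=None):
    o,d=ray(cam,u,v,m); return o+d*(z-o[2])/d[2]
def tri(a,b):
    o1,d1=a;o2,d2=b
    s=np.linalg.lstsq(np.c_[d1,-d2],o2-o1,rcond=None)[0]
    p,q=o1+s[0]*d1,o2+s[1]*d2
    return (p+q)/2,np.linalg.norm(p-q)
def proj(cam,X,m=None):
    m=m or robot.camera_model(cam); c=np.array(m["R"])@X+np.array(m["t"]); p=np.array(m["K"])@c; return p[:2]/p[2]
E
python3 - <<'E'
from h import *
np.set_printoptions(precision=4,suppress=True)
Z=lambda x,y:(280+x/5-.4,190+y/5-.4)
S=lambda x,y:(220+x/3-.3,190+y/3-.3)
C={"TL":(78,293),"BL":(120,548),"BR":(665,452),"TR":(613,182)}
P={k:onz("top",*Z(*v),.012) for k,v in C.items()}
for k in P: print(k,P[k])
print([np.linalg.norm(P[a]-P[b]) for a,b in (("TL","BL"),("TR","BR"),("TL","TR"),("BL","BR"))])
loc={"TL":(-.19,.085),"BL":(-.19,-.085),"BR":(.15,-.085),"TR":(.15,.085)}
A=np.array([loc[k] for k in loc]);B=np.array([P[k][:2] for k in loc])
ca,cb=A.mean(0),B.mean(0);H=(A-ca).T@(B-cb);th=np.arctan2(H[0,1]-H[1,0],H[0,0]+H[1,1])
R=np.array([[np.cos(th),-np.sin(th)],[np.sin(th),np.cos(th)]]);o=cb-R@ca
print("yaw",th,"origin",o,"res",(A@R.T+o-B)*1000)
def pf(X): return R.T@(np.asarray(X)[:2]-o)
print("col",tri(ray("top",*Z(648,280)),ray("scene",*S(109,127))),pf(onz("top",*Z(648,280),.347)))
g=tri(ray("top",*Z(178,154)),ray("scene",*S(395,82)));print("grip",g,pf(g[0]))
b=tri(ray("top",*Z(235,366)),ray("scene",*S(278,300))); 
X=onz("top",*Z(235,366),.182);print("bottle cap",X,pf(X))
np.savez("press.npz",R=R,o=o,th=th)
E
```

```text
TL [0.5848 0.0981 0.012 ]
BL [0.429  0.0706 0.012 ]
BR [ 0.4898 -0.2621  0.012 ]
TR [ 0.6559 -0.2311  0.012 ]
[np.float64(0.15823655435109413), np.float64(0.16895337867639462), np.float64(0.33678117632436017), np.float64(0.33826416466830384)]
yaw -1.3772651902265958 origin [ 0.5437 -0.1007] res [[ 5.8018  3.9417]
 [-5.1959 -1.2531]
 [-0.6788 -2.164 ]
 [ 0.0729 -0.5247]]
col (array([ 0.5657, -0.2046,  0.3493]), np.float64(9.12045788579465e-05)) [0.1065 0.0017]
grip (array([0.634 , 0.0321, 0.3014]), np.float64(0.0008553869519748911)) [-0.113   0.1141]
bottle cap [0.5308 0.0014 0.182 ] [-0.1027  0.0069]
```

```bash
cat >> h.py <<'E'
def fit(A,B):
    A=np.array(A);B=np.array(B);ca,cb=A.mean(0),B.mean(0);H=(A-ca).T@(B-cb);th=np.arctan2(H[0,1]-H[1,0],H[0,0]+H[1,1])
    R=np.array([[np.cos(th),-np.sin(th)],[np.sin(th),np.cos(th)]]);o=cb-R@ca
    return th,R,o,(A@R.T+o-B)*1000
E
python3 - <<'E'
from h import *
np.set_printoptions(precision=4,suppress=True)
Z=lambda x,y:(280+x/5-.4,190+y/5-.4)
L=[((74.5,272),(-.19,.085),.012),((120,548),(-.19,-.085),.012),((665,452),(.15,-.085),.012),((613,182),(.15,.085),.012),((648,280),(.105,0),.347),((178,154),(-.116,.11),.302)]
th,R,o,res=fit([l[1] for l in L],[onz("top",*Z(*l[0]),l[2])[:2] for l in L])
print(th,o,res)
np.savez("press.npz",R=R,o=o,th=th)
X=onz("top",*Z(235,366),.182);print("bottle",X,R.T@(X[:2]-o))
for p in ((0,0),(-.24,0),(-.116,.11)): print(p,R@p+o)
E
python3 -m crank '[0,0,-1,0,0,0,0, 0,0,-1,0,0,0,0, 0,0,-1,0,0,0,0, 0,0,-1,0,0,0,0, 1,-1,-1,0,0,0,0, 1,-1,0,0,0,0,0, 1,-1,0,0,0,0,0, 1,-1,0,0,0,0,0, 0.5,-1,0,0,0,0,0, 0.5,-1,0,0,0,0,0]'
```

```text
-1.3926430979834958 [ 0.5466 -0.1007] [[-1.1218  0.915 ]
 [ 0.3408  0.599 ]
 [-0.2805 -1.2779]
 [ 0.9542 -2.2079]
 [-0.6439  0.867 ]
 [ 0.7512  1.1047]]
bottle [0.5308 0.0014 0.182 ] [-0.1033  0.0025]
(0, 0) [ 0.5466 -0.1007]
(-0.24, 0) [0.5041 0.1355]
(-0.116, 0.11) [0.6343 0.0329]
t: 1.4
tcp_pos: [0.2825, -0.2368, 0.4299]
orientation: [-0.005, 0.989, 0.147, 0.0]
force: [0.6, 0.1, -0.1]
opening: 0.0
```

```bash
python3 -m crank '[0.73,-0.82,0,0,0,0,0, 0.73,-0.82,0,0,0,0,0, 0.73,-0.82,0,0,0,0,0, 0.73,-0.82,0,0,0,0,0, 0.73,-0.82,0,0,0,0,0, 0.73,-0.82,0,0,0,0,0, 0.73,-0.82,0,0,0,0,0, 0.73,-0.82,0,0,0,0,0, 0.73,-0.82,0,0,0,0,0, 0.5,-0.5,0,0,0,0,0]'
python3 - <<'E'
from h import *
import cv2
print(robot.get_obs()["joint_positions"].round(3))
cv2.imwrite("pics/w1.png",robot.read_camera("wrist")[:,:,::-1])
E
```

```text
t: 2.65
tcp_pos: [0.4636, 0.1627, 0.4331]
orientation: [-0.004, 0.989, 0.148, 0.001]
force: [-0.0, -0.4, -0.7]
opening: -0.001
[0.161 0.18  0.429 1.819 0.009 3.006]
```

View pics/w1.png

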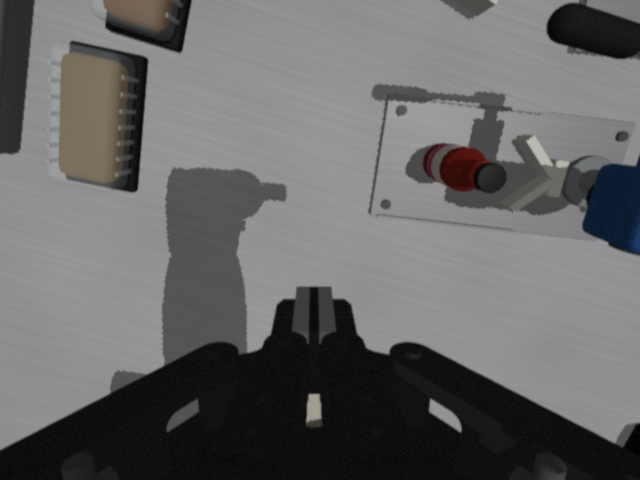

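```bash
python3 -m crank '[0,0,0.4,0,0,-0.356,0, 0,0,0.4,0,0,-0.356,0, 0,0,0.4,0,0,-0.356,0, 0,0,0.4,0,0,-0.356,0, 0,0,0.4,0,0,-0.356,0, 0,0,0.4,0,0,-0.356,0, 0,0,0.4,0,0,-0.356,0, 0,0,0.4,0,0,-0.356,0, 0,0,0.4,0,0,-0.356,0, 0,0,0.4,0,0,-0.356,0]'
python3 -m crank '[0,0,0,0,0,-0.356,0, 0,0,0,0,0,-0.356,0, 0,0,0,0,0,-0.356,0, 0,0,0,0,0,-0.356,0, 0,0,0,0,0,-0.356,0, 0,0,0,0,0,-0.356,0, 0,0,0,0.3,0,0,0, 0,0,0,0.3,0,0,0, 0,0,0,0.3,0,0,0, 0,0,0,0.3,0,0,0]'
python3 - <<'E'
from h import *
import cv2
print(robot.get_obs()["joint_positions"].round(3))
from scipy.spatial.transform import Rotation as Ro
q=robot.get_obs()["orientation"];print(Ro.from_quat(q,scalar_first=True).as_matrix().round(3))
E
```

```text
t: 3.95
tcp_pos: [0.464, 0.1671, 0.2651]
orientation: [-0.004, 0.464, 0.886, 0.003]
force: [0.5, 0.4, 0.1]
opening: -0.001
t: 5.2
tcp_pos: [0.4637, 0.164, 0.2642]
orientation: [0.023, -0.076, 0.947, -0.312]
force: [-0.0, -1.6, -0.9]
opening: -0.001
[ 0.505  0.313  0.028  1.534 -0.592  0.42 ]
[[-0.987 -0.13   0.091]
 [-0.159  0.794 -0.587]
 [ 0.004 -0.594 -0.804]]
```

```bash
cat >> h.py <<'E'
from scipy.spatial.transform import Rotation as Ro
d=np.load("press.npz");PR=d["R"];PO=d["o"]
def goal(px,py,z,tilt=0.785,flip=-1):
    X=np.r_[flip*PR[:,1],0];zz=np.r_[PR[:,0]*np.sin(tilt),-np.cos(tilt)]
    return np.r_[PR@[px,py]+PO,z],np.c_[X,np.cross(zz,X),zz]
def delta(p,M):
    o=robot.get_obs();Q=Ro.from_quat(o["orientation"],scalar_first=True).as_matrix();c=np.array(o["tcp_pos"])
    print("press now",(PR.T@(c[:2]-PO)).round(4),c[2].round(4),"F",np.round(o["force"],1),"t",o["t"],"j",o["joint_positions"].round(2))
    print("shift/40mm",(Q.T@(p-c)/.04).round(2),"turn/30deg",(Ro.from_matrix(Q.T@M).as_rotvec()/np.radians(30)).round(2))
    print("push axes in tool /10mm: px",(Q.T@np.r_[PR[:,0],0]*.25).round(3),"py",(Q.T@np.r_[PR[:,1],0]*.25).round(3),"up",(Q.T@[0,0,1]*.25).round(3))
def pf(X): return np.r_[PR.T@(np.asarray(X)[:2]-PO),X[2]]
E
python3 - <<'E'
from h import *
delta(*goal(-.22,0,.10))
E
```

```text
press now [-0.2752 -0.0347] 0.2642 F [-0.  -1.6 -0.9] t 5.2 j [ 0.5   0.31  0.03  1.53 -0.59  0.42]
shift/40mm [-0.91  1.34  4.11] turn/30deg [ 0.28 -0.03 -0.02]
push axes in tool /10mm: px [-0.005 -0.201  0.149] py [-0.25   0.003 -0.004] up [ 0.001 -0.149 -0.201]
```

```bash
python3 -m crank '[-0.18,0.27,0.8,0.1,0,0,0, -0.18,0.27,0.8,0.1,0,0,0, -0.18,0.27,0.8,0.1,0,0,0, -0.18,0.27,0.8,0,0,0,0, -0.18,0.27,0.8,0,0,0,0, 0,0,0,0,0,0,0, 0,0,0,0,0,0,0, 0,0,0,0,0,0,0, 0,0,0,0,0,0,0, 0,0,0,0,0,0,0]'
python3 - <<'E'
from h import *
import cv2
delta(*goal(-.18,0,.03))
m=robot.camera_model("wrist");np.savez("w2.npz",**m)
cv2.imwrite("pics/w2.png",robot.read_camera("wrist")[:,:,::-1])
E
```

```text
t: 6.45
tcp_pos: [0.5102, 0.1061, 0.1058]
orientation: [0.03, -0.077, 0.918, -0.388]
force: [-0.2, 0.1, -0.5]
opening: 0.004
press now [-0.21    0.0008] 0.1058 F [-0.2  0.1 -0.5] t 6.45 j [ 0.44  0.48 -0.23  1.14 -0.76  0.38]
shift/40mm [0.   0.84 1.86] turn/30deg [-0.03 -0.02 -0.01]
push axes in tool /10mm: px [-0.003 -0.174  0.179] py [-0.25   0.001 -0.003] up [ 0.001 -0.179 -0.174]
```

View pics/w2.png

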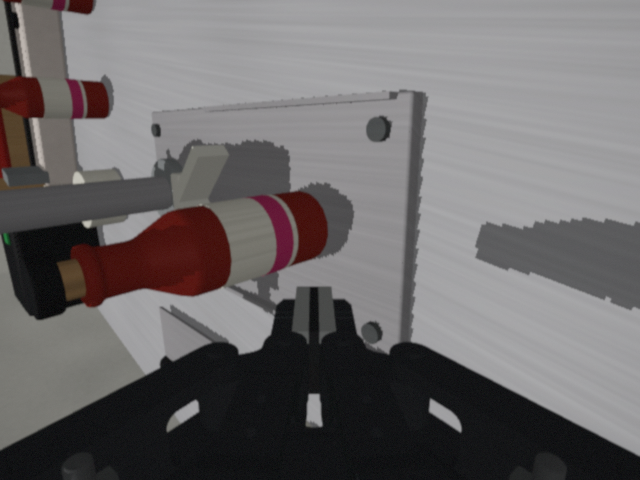

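Run:
```python
from h import *
import cv2
m=dict(np.load("w2.npz"))
im=cv2.imread("pics/w2.png")
W=lambda x,y,z:np.r_[PR@[x,y]+PO,z]
for n,p in {"cornerL":(-.19,-.085,.012),"cornerR":(-.19,.085,.012),"cornF":(.15,-.085,.012),"apex":(.037,0,.042),"tip-":(-.007,-.044,.042),"tip-o":(0.0015,-.0525,.042),"tip-b":(-.007,-.044,.012),"tip+":(-.007,.044,.042)}.items(): print(n,proj("wrist",W(*p),m).round(1))
b=im[80:360,0:450];cv2.imwrite("pics/w2z.png",cv2.resize(b,None,fx=1.75,fy=1.75,interpolation=cv2.INTER_CUBIC))
```

```text
cornerL [412.4  93.4]
cornerR [396.1 370.4]
cornF [150.3 110.9]
apex [178.7 201.9]
tip- [198.  156.7]
tip-o [192.1 145.9]
tip-b [229.  154.7]
tip+ [206.3 257.1]
```

View pics/w2z.png

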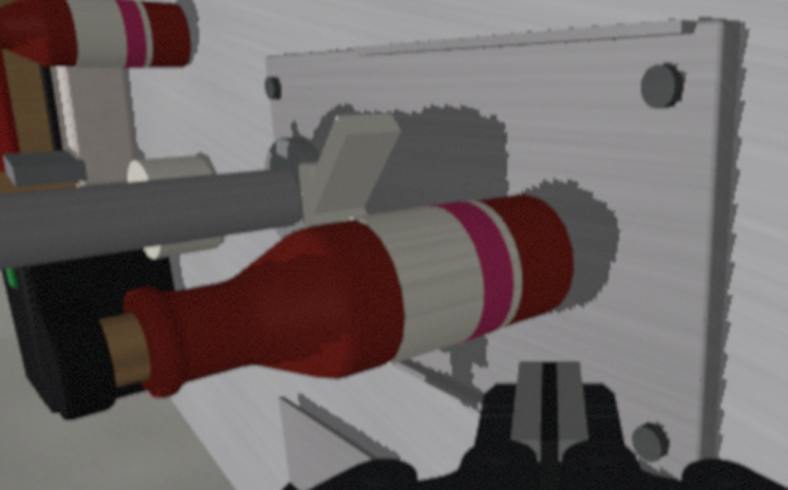

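Run:
```python
from h import *
m=dict(np.load("w2.npz"))
f=lambda x,y,z:pf(onz("wrist",x/1.75,80+y/1.75,z,m)).round(4)
print(f(535,195,.015),f(550,318,.015),f(573,262,.012))
# cap in wrist: black cap visible center, and cork/lip
c=f(85,345,.17);print(c)
t=np.array(ray("top",326.6,262.8)),np.array(ray("wrist",138/1.75,80+342/1.75,m))
W=lambda x,y,z:np.r_[PR@[x,y]+PO,z]
for q in ((-.103,.0025),(-.103,0.),(-.103,.005)):
    s=PR
    for z in (.012,.037,.11):
      print(q,z,[(((proj("wrist",W(q[0],q[1]+e,z),m))-[0,80])*1.75).round(0).tolist() for e in (-.026,.026)])
```

```text
[-0.1088 -0.0233  0.015 ] [-0.1172  0.0276  0.015 ] [-0.1276  0.002   0.012 ]
[-0.0713  0.0091  0.17  ]
(-0.103, 0.0025) 0.012 [[531.0, 192.0], [532.0, 311.0]]
(-0.103, 0.0025) 0.037 [[484.0, 199.0], [488.0, 325.0]]
(-0.103, 0.0025) 0.11 [[307.0, 227.0], [322.0, 376.0]]
(-0.103, 0.0) 0.012 [[531.0, 186.0], [532.0, 305.0]]
(-0.103, 0.0) 0.037 [[484.0, 193.0], [488.0, 319.0]]
(-0.103, 0.0) 0.11 [[306.0, 219.0], [321.0, 370.0]]
(-0.103, 0.005) 0.012 [[531.0, 198.0], [532.0, 316.0]]
(-0.103, 0.005) 0.037 [[484.0, 206.0], [488.0, 330.0]]
(-0.103, 0.005) 0.11 [[308.0, 235.0], [323.0, 383.0]]
```

```bash
python3 - <<'E'
from h import *
delta(*goal(-.17,0.002,.027))
E
python3 -m crank '[0,0.12,0.3,0,0,0,0, 0,0.15,0.3,0,0,0,0, 0,0.15,0.3,0,0,0,0, 0,0.15,0.3,0,0,0,0, 0,0.15,0.3,0,0,0,0, 0,0.1,0.25,0,0,0,0, 0,0,0,0,0,0,0, 0,0,0,0,0,0,0, 0,0,0,0,0,0,0, 0,0,0,0,0,0,0]'
python3 - <<'E'
from h import *
delta(*goal(-.15,0.002,.027))
E
```

```text
press now [-0.21    0.0008] 0.1058 F [-0.1 -0.  -0.1] t 6.5 j [ 0.44  0.48 -0.23  1.14 -0.76  0.38]
shift/40mm [-0.05  0.72  2.09] turn/30deg [-0.03 -0.02 -0.01]
push axes in tool /10mm: px [-0.003 -0.174  0.179] py [-0.25   0.001 -0.003] up [ 0.001 -0.179 -0.174]
t: 7.75
tcp_pos: [0.514, 0.0767, 0.0284]
orientation: [0.03, -0.078, 0.918, -0.388]
force: [-0.2, 0.0, 0.6]
opening: 0.001
press now [-0.1804 -0.0007] 0.0284 F [-0.2  0.   0.6] t 7.75 j [ 0.39  0.55 -0.35  0.9  -0.77  0.31]
shift/40mm [-0.08 -0.5   0.57] turn/30deg [-0.03 -0.02 -0.01]
push axes in tool /10mm: px [-0.003 -0.174  0.179] py [-0.25   0.001 -0.003] up [ 0.001 -0.179 -0.174]
```

```bash
python3 -m crank '[-0.07,-0.14,0.15,0,0,0,0, 0,-0.14,0.14,0,0,0,0, 0,-0.14,0.14,0,0,0,0, 0,-0.07,0.07,0,0,0,0, 0,-0.07,0.07,0,0,0,0, 0,-0.07,0.07,0,0,0,0, 0,-0.07,0.07,0,0,0,0, 0,-0.07,0.07,0,0,0,0, 0,-0.07,0.07,0,0,0,0, 0,-0.07,0.07,0,0,0,0]'
python3 - <<'E'
from h import *
import cv2
delta(*goal(-.038,0.002,.027))
m=robot.camera_model("wrist");np.savez("w3.npz",**m)
cv2.imwrite("pics/w3.png",robot.read_camera("wrist")[:,:,::-1])
E
```

```text
t: 9.0
tcp_pos: [0.5263, 0.0231, 0.0292]
orientation: [0.03, -0.078, 0.918, -0.388]
force: [-1.2, 3.2, -0.3]
opening: 0.0
press now [-0.1255  0.002 ] 0.0292 F [-1.2  3.2 -0.3] t 9.0 j [ 0.29  0.51 -0.41  0.77 -0.79  0.17]
shift/40mm [-0.03 -1.48  1.61] turn/30deg [-0.03 -0.02 -0.01]
push axes in tool /10mm: px [-0.003 -0.174  0.179] py [-0.25   0.001 -0.003] up [ 0.001 -0.179 -0.174]
```

View pics/w3.png

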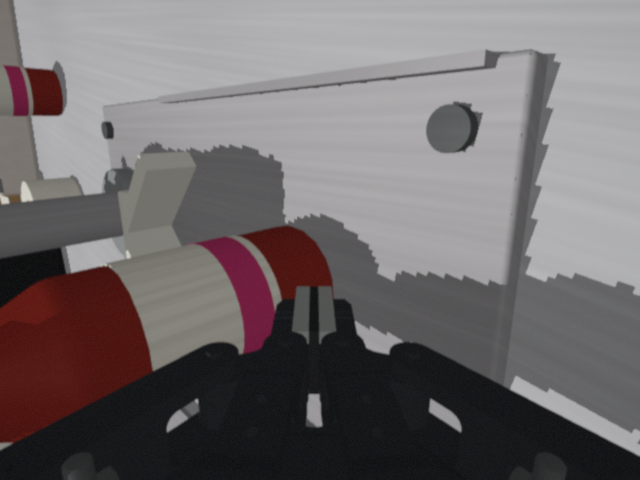

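```bash
python3 -m crank '[0,-0.1,0.1,0,0,0,0, 0,-0.115,0.125,0,0,0,0, 0,-0.115,0.125,0,0,0,0, 0,-0.12,0.125,0,0,0,0, 0,-0.12,0.125,0,0,0,0, 0,-0.12,0.125,0,0,0,0, 0,-0.12,0.125,0,0,0,0, 0,-0.12,0.125,0,0,0,0, 0,-0.1,0.1,0,0,0,0, 0,-0.05,0.05,0,0,0,0]'
python3 - <<'E'
from h import *
import cv2
delta(*goal(-.038,0.002,.027))
m=robot.camera_model("wrist");np.savez("w4.npz",**m)
cv2.imwrite("pics/w4.png",robot.read_camera("wrist")[:,:,::-1])
E
```

```text
t: 10.3
tcp_pos: [0.5375, -0.0431, 0.0292]
orientation: [0.031, -0.077, 0.918, -0.388]
force: [-0.8, 3.2, 1.7]
opening: 0.002
press now [-0.0583  0.0012] 0.0292 F [-0.8  3.2  1.7] t 10.3 j [ 0.16  0.48 -0.48  0.61 -0.8  -0.01]
shift/40mm [-0.03 -0.32  0.4 ] turn/30deg [-0.03 -0.02 -0.01]
push axes in tool /10mm: px [-0.003 -0.174  0.179] py [-0.25   0.001 -0.003] up [ 0.001 -0.179 -0.174]
```

View pics/w4.png

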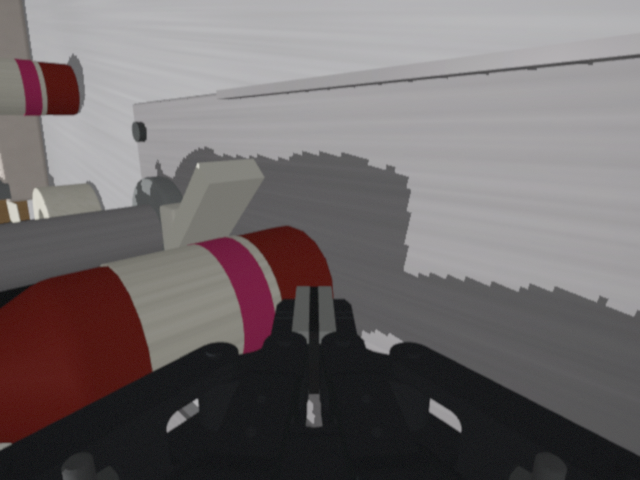

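```bash
python3 -m crank '[0,-0.05,0.053,0,0,0,0, 0,-0.05,0.053,0,0,0,0, 0,-0.05,0.053,0,0,0,0, 0,-0.05,0.053,0,0,0,0, 0,-0.05,0.053,0,0,0,0, 0,-0.018,0.018,0,0,0,0, 0,-0.018,0.018,0,0,0,0, 0,-0.018,0.018,0,0,0,0, 0,-0.018,0.018,0,0,0,0, 0,-0.018,0.018,0,0,0,0]'
python3 - <<'E'
from h import *
delta(*goal(-.038,0.002,.027))
E
```

```text
t: 11.6
tcp_pos: [0.5411, -0.0635, 0.0291]
orientation: [0.031, -0.078, 0.918, -0.388]
force: [-0.4, 4.0, 2.5]
opening: 0.002
press now [-0.0376  0.0011] 0.0291 F [-0.4  4.   2.5] t 11.6 j [ 0.12  0.47 -0.5   0.56 -0.8  -0.07]
shift/40mm [-0.02  0.04  0.03] turn/30deg [-0.03 -0.02 -0.01]
push axes in tool /10mm: px [-0.003 -0.174  0.179] py [-0.25   0.001 -0.003] up [ 0.001 -0.179 -0.174]
```

Still sliding freely. Small steps until the force rises.

```bash
python3 -m crank '[0,-0.018,0.018,0,0,0,0, 0,-0.018,0.018,0,0,0,0, 0,-0.018,0.018,0,0,0,0, 0,-0.015,0.015,0,0,0,0, 0,-0.01,0.01,0,0,0,0, 0,-0.01,0.01,0,0,0,0, 0,-0.01,0.01,0,0,0,0, 0,-0.01,0.01,0,0,0,0, 0,-0.01,0.01,0,0,0,0, 0,-0.01,0.01,0,0,0,0]'
python3 - <<'E'
from h import *
import cv2
delta(*goal(-.038,0.002,.027))
m=robot.camera_model("wrist");np.savez("w5.npz",**m)
cv2.imwrite("pics/w5.png",robot.read_camera("wrist")[:,:,::-1])
t=robot.read_camera("top")[:,:,::-1];cv2.imwrite("pics/top5.png",t)
s=robot.read_camera("scene")[:,:,::-1];cv2.imwrite("pics/scene5.png",cv2.resize(s[190:380,220:380],None,fx=3,fy=3,interpolation=cv2.INTER_CUBIC))
E
```

```text
t: 12.85
tcp_pos: [0.5422, -0.0701, 0.029]
orientation: [0.031, -0.079, 0.918, -0.387]
force: [-2.6, 10.0, 5.5]
opening: -0.002
press now [-0.0309  0.001 ] 0.029 F [-2.6 10.   5.5] t 12.85 j [ 0.11  0.47 -0.5   0.54 -0.8  -0.09]
shift/40mm [-0.02  0.16 -0.09] turn/30deg [-0.02 -0.02 -0.01]
push axes in tool /10mm: px [-0.002 -0.175  0.179] py [-0.25   0.001 -0.002] up [ 0.001 -0.179 -0.175]
```

View pics/w5.png

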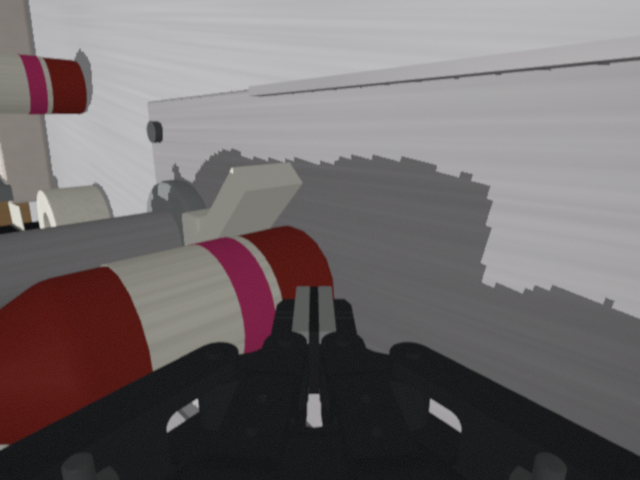

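View pics/scene5.png

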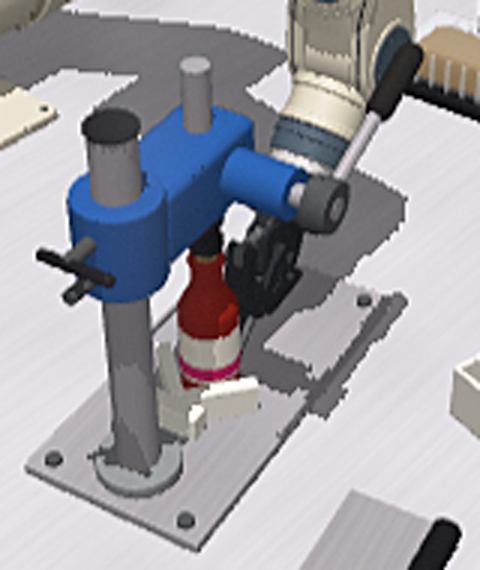

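```bash
python3 -m crank '[-0.015,-0.01,0.01,0,0,0,0, -0.015,-0.01,0.01,0,0,0,0, -0.015,-0.01,0.01,0,0,0,0, -0.015,-0.01,0.01,0,0,0,0, -0.015,-0.01,0.01,0,0,0,0, -0.015,-0.01,0.01,0,0,0,0, 0,-0.01,0.01,0,0,0,0, 0,-0.01,0.01,0,0,0,0, 0,-0.01,0.01,0,0,0,0, 0,-0.01,0.01,0,0,0,0]'
python3 - <<'E'
from h import *
delta(*goal(-.030,0.002,.027))
E
```

```text
t: 14.25
tcp_pos: [0.5421, -0.0701, 0.0291]
orientation: [0.029, -0.084, 0.919, -0.385]
force: [-3.1, 9.5, 4.5]
opening: -0.001
press now [-0.031  0.001] 0.0291 F [-3.1  9.5  4.5] t 14.25 j [ 0.1   0.47 -0.5   0.54 -0.79 -0.11]
shift/40mm [-0.03  0.02  0.05] turn/30deg [-0.01 -0.02  0.02]
push axes in tool /10mm: px [-0.    -0.176  0.178] py [-0.25  -0.002 -0.002] up [ 0.003 -0.178 -0.176]
```

Run:
```python
from h import *
import cv2
im=cv2.imread("pics/w5.png")
cv2.imwrite("pics/w5z.png",cv2.resize(im[140:300,140:360],None,fx=3.6,fy=3.6,interpolation=cv2.INTER_CUBIC))
m=dict(np.load("w5.npz"));C=-m["R"].T@m["t"];c=PR.T@(C[:2]-PO);print("cam press",c,C[2])
W=lambda x,y,z:np.r_[PR@[x,y]+PO,z]
Z=lambda p:((p-[140,140])*3.6).round(0).tolist()
for n,p in {"tip-top":(-.007,-.044,.042),"tip-o":(0.0015,-.0525,.042),"tip-o-bot":(0.0015,-.0525,.012),"tip-b":(-.007,-.044,.012),"cornF":(.15,-.085,.012),"lipend":(.02,-.081,.019)}.items(): print(n,Z(proj("wrist",W(*p),m)))
for a in ((0,0),(-.002,-.002),(-.002,.002)):
    a=np.array(a);v=c-a;D=np.hypot(*v);ph=np.arctan2(v[1],v[0]);al=np.arccos(.026/D)
    for s in (1,-1):
        p=a+.026*np.array([np.cos(ph+s*al),np.sin(ph+s*al)])
        print(a,p.round(4),[Z(proj("wrist",W(*p,z),m)) for z in (.012,.03,.05,.07)])
    # bottom rearmost arc
    print(" base arc",[Z(proj("wrist",W(*(a+.026*np.array([-np.cos(t),-np.sin(t)])),.012),m)) for t in (0,.4,.8,1.2)])
```

```text
cam press [-0.13440054 -0.06929519] 0.12969613107801345
tip-top [382.0, 186.0]
tip-o [333.0, 101.0]
tip-o-bot [539.0, 82.0]
tip-b [586.0, 157.0]
cornF [21.0, -143.0]
lipend [394.0, -156.0]
[0 0] [ 0.0078 -0.0248] [[512.0, 290.0], [400.0, 314.0], [257.0, 345.0], [89.0, 382.0]]
[0 0] [-0.0157  0.0207] [[637.0, 660.0], [532.0, 711.0], [397.0, 776.0], [236.0, 853.0]]
 base arc [[697.0, 535.0], [685.0, 453.0], [651.0, 375.0], [601.0, 317.0]]
[-0.002 -0.002] [ 0.0055 -0.0269] [[522.0, 277.0], [410.0, 301.0], [266.0, 331.0], [96.0, 367.0]]
[-0.002 -0.002] [-0.0177  0.0188] [[648.0, 652.0], [542.0, 702.0], [406.0, 768.0], [245.0, 845.0]]
 base arc [[709.0, 525.0], [697.0, 441.0], [662.0, 362.0], [612.0, 305.0]]
[-0.002  0.002] [ 0.0062 -0.0227] [[520.0, 308.0], [409.0, 333.0], [266.0, 366.0], [98.0, 405.0]]
[-0.002  0.002] [-0.0181  0.0224] [[650.0, 679.0], [545.0, 731.0], [410.0, 798.0], [250.0, 878.0]]
 base arc [[709.0, 556.0], [697.0, 472.0], [662.0, 394.0], [612.0, 336.0]]
```

View pics/w5z.png

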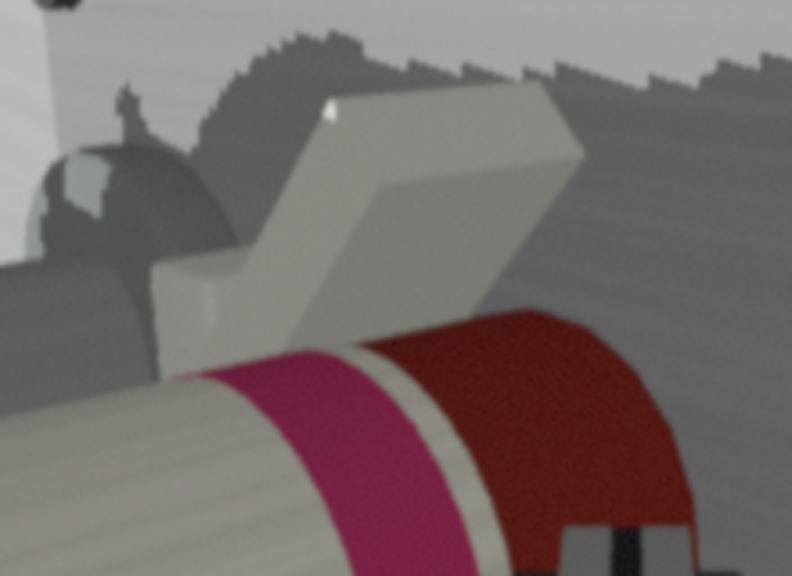

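```bash
python3 -m crank '[0.03,-0.005,0.005,0,0,0,0, 0.04,-0.006,0.006,0,0,0,0, 0.05,-0.006,0.006,0,0,0,0, 0.06,-0.006,0.006,0,0,0,0, 0.06,-0.006,0.006,0,0,0,0, 0.06,-0.006,0.006,0,0,0,0, 0.03,-0.006,0.006,0,0,0,0, 0,-0.01,0.01,0,0,0,0, 0,-0.01,0.01,0,0,0,0, 0,-0.01,0.01,0,0,0,0]'
python3 - <<'E'
from h import *
import cv2
delta(*goal(-.030,0.0,.027))
m=robot.camera_model("wrist");np.savez("w6.npz",**m)
im=robot.read_camera("wrist")[:,:,::-1]
cv2.imwrite("pics/w6z.png",cv2.resize(im[140:300,140:360],None,fx=3.6,fy=3.6,interpolation=cv2.INTER_CUBIC))
c=-m["R"].T@m["t"];c=PR.T@(c[:2]-PO)
W=lambda x,y,z:np.r_[PR@[x,y]+PO,z]
Z=lambda p:((p-[140,140])*3.6).round(0).tolist()
for n,p in {"tip-top":(-.007,-.044,.042),"tip-b":(-.007,-.044,.012)}.items(): print(n,Z(proj("wrist",W(*p),m)))
for a in ((0,0),(-.002,.002)):
    a=np.array(a);v=c-a;D=np.hypot(*v);ph=np.arctan2(v[1],v[0]);al=np.arccos(.026/D)
    p=a+.026*np.array([np.cos(ph+al),np.sin(ph+al)])
    print(a,[Z(proj("wrist",W(*p,z),m)) for z in (.012,.03,.05,.07)])
    print(" base arc",[Z(proj("wrist",W(*(a+.026*np.array([-np.cos(t),-np.sin(t)])),.012),m)) for t in (0,.4,.8,1.2)])
E
```

```text
t: 15.5
tcp_pos: [0.5317, -0.0727, 0.0289]
orientation: [0.032, -0.085, 0.92, -0.381]
force: [-0.8, 8.5, 2.9]
opening: 0.002
press now [-0.0302 -0.0097] 0.0289 F [-0.8  8.5  2.9] t 15.5 j [ 0.1   0.45 -0.54  0.51 -0.78 -0.12]
shift/40mm [-0.24  0.03  0.04] turn/30deg [ 0.   -0.    0.01]
push axes in tool /10mm: px [ 0.001 -0.177  0.177] py [-0.25  -0.002 -0.   ] up [ 0.001 -0.177 -0.177]
tip-top [390.0, 283.0]
tip-b [589.0, 243.0]
[0 0] [[504.0, 368.0], [395.0, 397.0], [255.0, 435.0], [91.0, 479.0]]
 base arc [[696.0, 617.0], [686.0, 536.0], [652.0, 459.0], [603.0, 399.0]]
[-0.002  0.002] [[511.0, 386.0], [403.0, 416.0], [264.0, 455.0], [100.0, 502.0]]
 base arc [[708.0, 638.0], [697.0, 556.0], [664.0, 478.0], [614.0, 418.0]]
```

View pics/w6z.png

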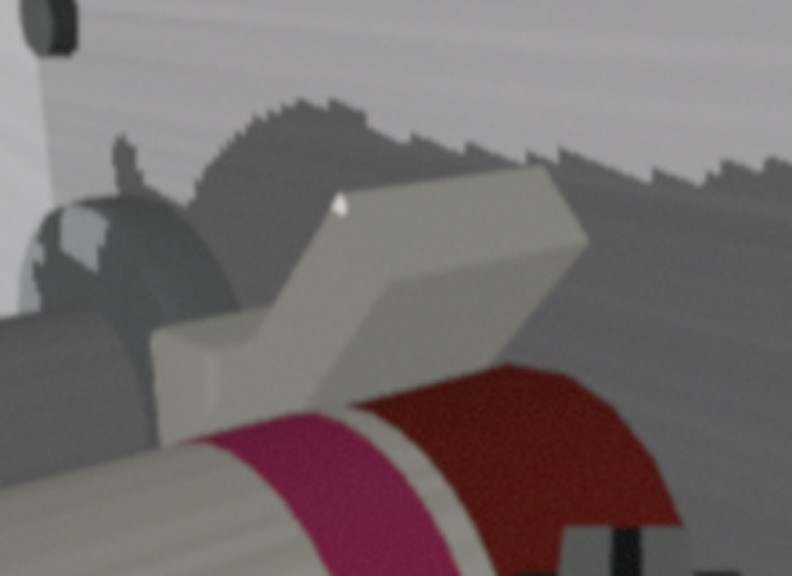

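```bash
python3 -m crank '[0,0.09,-0.09,0,0,0,0, 0,0.3,-0.4,0,0,0,0, 0,0.1,-0.8,0,0,0,0, 0,0,-1,0,0,0,0, 0,0,-1,0,0,0,0, 0,0,-1,0,0,0,0, 0,0,-1,0,0,0,0, 0,0,-1,0,0,0,0, 0,0,-0.5,0,0,0,0, 0,0,0,0,0,0,0]'
python3 - <<'E'
from h import *
import cv2
delta(*goal(-.116,.11,.40,0))
m=robot.camera_model("wrist");np.savez("w7.npz",**m)
im=robot.read_camera("wrist")[:,:,::-1]
cv2.imwrite("pics/w7.png",im)
c=-m["R"].T@m["t"];c=PR.T@(c[:2]-PO)
W=lambda x,y,z:np.r_[PR@[x,y]+PO,z]
Z=lambda p:p.round(1).tolist()
for n,p in {"tip-top":(-.007,-.044,.042),"tip-b":(-.007,-.044,.012),"tip+":(-.007,.044,.042)}.items(): print(n,Z(proj("wrist",W(*p),m)))
for a in ((0,0),(-.002,.002)):
    a=np.array(a);v=c-a;D=np.hypot(*v);ph=np.arctan2(v[1],v[0]);al=np.arccos(.026/D)
    for s in (1,-1):
        p=a+.026*np.array([np.cos(ph+s*al),np.sin(ph+s*al)])
        print(a,[Z(proj("wrist",W(*p,z),m)) for z in (.02,.05,.1)])
    print(" base arc",[Z(proj("wrist",W(*(a+.026*np.array([-np.cos(t),-np.sin(t)])),.012),m)) for t in (-.4,0,.4)])
E
```

```text
t: 16.8
tcp_pos: [0.4913, 0.1338, 0.2118]
orientation: [0.029, -0.085, 0.919, -0.384]
force: [-0.0, -0.5, -0.4]
opening: -0.002
press now [-0.2406 -0.0129] 0.2118 F [-0.  -0.5 -0.4] t 16.8 j [ 0.49  0.4  -0.07  1.42 -0.74  0.43]
shift/40mm [-3.01 -5.56 -1.12] turn/30deg [-1.51 -0.02  0.01]
push axes in tool /10mm: px [ 0.    -0.176  0.178] py [-0.25  -0.002 -0.002] up [ 0.003 -0.178 -0.176]
tip-top [272.8, 161.0]
tip-b [293.7, 159.4]
tip+ [274.4, 239.8]
[0 0] [[281.9, 175.5], [260.9, 177.8], [221.0, 182.1]]
[0 0] [[289.4, 220.3], [269.0, 224.6], [230.3, 232.9]]
 base arc [[304.0, 209.0], [305.2, 200.4], [304.0, 191.2]]
[-0.002  0.002] [[283.0, 177.4], [261.9, 179.8], [222.1, 184.3]]
[-0.002  0.002] [[290.7, 222.2], [270.2, 226.7], [231.6, 235.2]]
 base arc [[305.2, 211.0], [306.5, 202.4], [305.2, 193.2]]
```

View pics/w7.png

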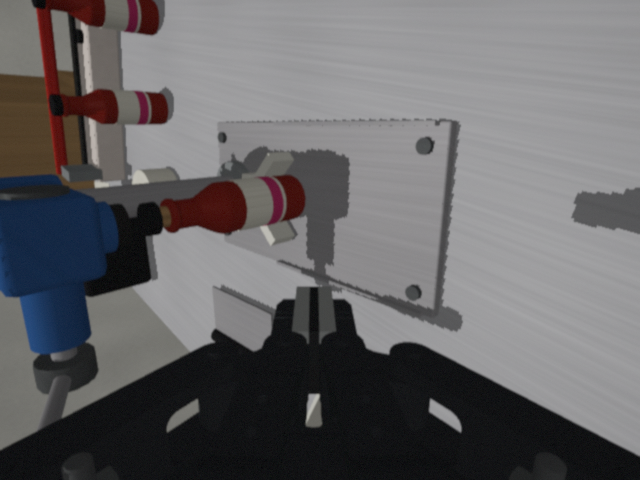

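Run:
```python
import cv2,numpy as np
im=cv2.imread("pics/w7.png")
cv2.imwrite("pics/w7z.png",cv2.resize(im[135:255,150:330],None,fx=4.4,fy=4.4,interpolation=cv2.INTER_CUBIC))
h=cv2.cvtColor(im,cv2.COLOR_BGR2HSV)
m=((h[...,1]>110)&((h[...,0]<8)|(h[...,0]>160))).astype(np.uint8)
for c in (224,228,232,236,270,274,278,282,288,292,296,300,303,305):
    r=np.where(m[150:250,c])[0]+150
    print(c,r.min() if len(r) else None,r.max() if len(r) else None)
```

```text
224 182 232
228 182 232
232 182 230
236 185 229
270 178 223
274 181 222
278 176 219
282 176 210
288 175 219
292 177 217
296 179 216
300 184 213
303 190 207
305 None None
```

View pics/w7z.png

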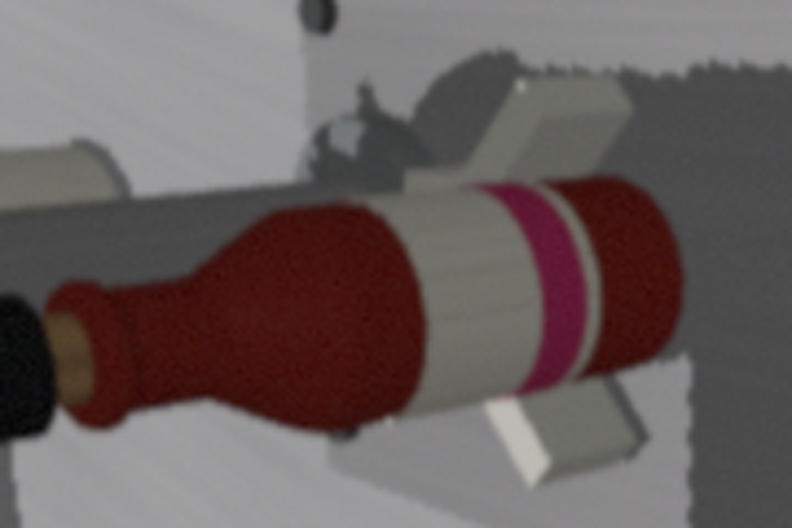

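```bash
python3 -m crank '[0,-0.6,-0.7,-0.3,0,0,0, 0,-0.6,-0.8,-0.3,0,0,0, 0,-0.4,-0.9,-0.3,0,0,0, 0,-0.2,-1,-0.3,0,0,0, 0,0,-0.9,-0.3,0,0,0, -0.7,-0.6,0,0,0,0,0, -0.8,-0.8,0,0,0,0,0, -0.8,-0.8,0,0,0,0,0, -0.7,-0.7,0,0,0,0,0, 0,0,0,0,0,0,0]'
python3 - <<'E'
from h import *
import cv2
delta(*goal(-.116,.11,.35,0))
m=robot.camera_model("wrist");np.savez("w8.npz",**m)
im=robot.read_camera("wrist")[:,:,::-1]
cv2.imwrite("pics/w8.png",im)
E
```

```text
t: 18.1
tcp_pos: [0.6347, 0.0421, 0.3948]
orientation: [-0.012, -0.086, 0.996, 0.006]
force: [0.1, 0.1, -0.2]
opening: -0.0
press now [-0.1249  0.112 ] 0.3948 F [ 0.1  0.1 -0.2] t 18.1 j [-0.07  0.48  0.77  1.89  0.01 -0.24]
shift/40mm [ 0.02 -0.24  1.12] turn/30deg [ 0.03 -0.04 -0.01]
push axes in tool /10mm: px [-0.002 -0.25  -0.003] py [-0.25   0.002 -0.006] up [ 0.006  0.003 -0.25 ]
```

View pics/w8.png

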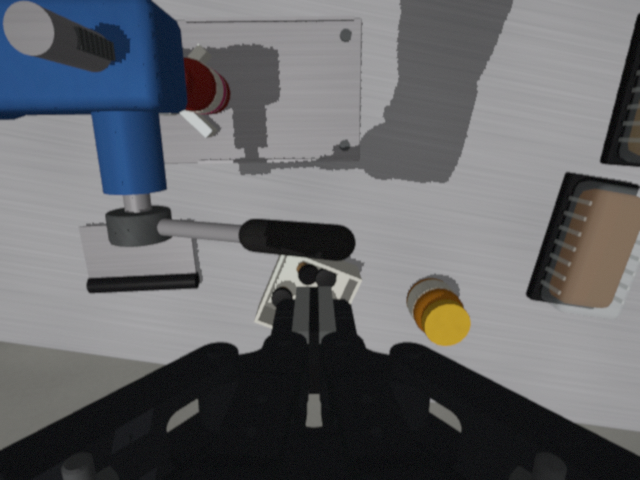

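Run:
```python
from h import *
m=dict(np.load("w8.npz"))
for uv in ((297,239),(240,236),(355,243)):
    print(pf(onz("wrist",*uv,.302,m)).round(4))
X,e=tri(ray("top",315.2,220.4),ray("wrist",297,239,m));print(pf(X),e)
X,e=tri(ray("scene",351.4,217),ray("wrist",297,239,m));print(pf(X),e)
```

```text
[-0.1169  0.1095  0.302 ]
[-0.0816  0.1072  0.302 ]
[-0.1532  0.1125  0.302 ]
[-0.11598507  0.10916697  0.30254098] 0.001905293579876309
[-0.11674723  0.10961546  0.30082496] 0.00046378429021828616
```

```bash
python3 -m crank '[0.03,-0.08,0.2,0.03,-0.04,-0.01,0, 0.03,-0.09,0.35,0,0,0,0, 0,0,0.35,0,0,0,0, 0,0,0.35,0,0,0,0, 0,0,0.35,0,0,0,0, 0,0,0.2,0,0,0,0, 0,0,0.05,0,0,0,0, 0,0,0.05,0,0,0,0, 0,0,0.05,0,0,0,0, 0,0,0.05,0,0,0,0]'
python3 - <<'E'
from h import *
delta(*goal(-.118,.1095,.25,0))
E
```

```text
t: 19.4
tcp_pos: [0.6268, 0.0367, 0.3163]
orientation: [0.003, -0.089, 0.996, -0.002]
force: [-1.4, 1.3, 4.8]
opening: 0.0
press now [-0.121   0.1032] 0.3163 F [-1.4  1.3  4.8] t 19.4 j [-0.07  0.39  0.43  1.6  -0.   -0.25]
shift/40mm [-0.15 -0.07  1.66] turn/30deg [-0.01  0.01  0.  ]
push axes in tool /10mm: px [ 0.    -0.25   0.001] py [-0.25  -0.     0.001] up [-0.001 -0.001 -0.25 ]
```

```bash
python3 -m crank '[0,0,-0.15,0,0,0,0, -0.08,-0.03,0,0,0,0,0, -0.08,-0.03,0,0,0,0,0, 0,0,0.12,0,0,0,0, 0,0,0.05,0,0,0,0, 0,0,0.06,0,0,0,0, 0,0,0.06,0,0,0,0, 0,0,0.06,0,0,0,0, 0,0,0.06,0,0,0,0, 0,0,0.06,0,0,0,0]'
python3 - <<'E'
from h import *
delta(*goal(-.118,.1095,.25,0))
E
```

```text
t: 20.65
tcp_pos: [0.6344, 0.0364, 0.3047]
orientation: [0.005, -0.09, 0.996, -0.001]
force: [-1.2, 0.5, 4.1]
opening: 0.001
press now [-0.1194  0.1106] 0.3047 F [-1.2  0.5  4.1] t 20.65 j [-0.07  0.4   0.42  1.58 -0.   -0.25]
shift/40mm [ 0.04 -0.03  1.37] turn/30deg [-0.01  0.02  0.  ]
push axes in tool /10mm: px [ 0.    -0.25   0.001] py [-0.25  -0.     0.002] up [-0.002 -0.001 -0.25 ]
```

```bash
python3 -m crank '[0,0,0.06,0,0,0,0, 0,0,0.07,0,0,0,0, 0,0,0.07,0,0,0,0, 0,0,0.07,0,0,0,0, 0,0,0.07,0,0,0,0, 0,0,0.07,0,0,0,0, 0,0,0.07,0,0,0,0, 0,0,0.06,0,0,0,0, 0,0,0.05,0,0,0,0, 0,0,0.04,0,0,0,0]'
python3 - <<'E'
from h import *
delta(*goal(-.118,.1095,.25,0))
E
```

```text
t: 21.9
tcp_pos: [0.6338, 0.0408, 0.2843]
orientation: [0.01, -0.092, 0.996, 0.001]
force: [-0.7, 1.4, 6.0]
opening: -0.004
press now [-0.1238  0.1108] 0.2843 F [-0.7  1.4  6. ] t 21.9 j [-0.07  0.39  0.35  1.51  0.01 -0.25]
shift/40mm [ 0.05 -0.15  0.86] turn/30deg [0.   0.04 0.01]
push axes in tool /10mm: px [ 0.001 -0.25  -0.   ] py [-0.25  -0.001  0.005] up [-0.005  0.    -0.25 ]
```

```bash
python3 -m crank '[0,-0.01,0.05,0,0,0,0, 0,-0.01,0.05,0,0,0,0, 0,-0.01,0.05,0,0,0,0, 0,-0.01,0.05,0,0,0,0, 0,-0.01,0.05,0,0,0,0, 0,-0.01,0.05,0,0,0,0, 0,-0.01,0.04,0,0,0,0, 0,-0.01,0.04,0,0,0,0, 0,-0.01,0.03,0,0,0,0, 0,-0.01,0.03,0,0,0,0]'
python3 - <<'E'
from h import *
delta(*goal(-.118,.1095,.25,0))
E
```

```text
t: 23.15
tcp_pos: [0.6334, 0.0428, 0.2721]
orientation: [0.015, -0.094, 0.995, 0.005]
force: [-1.4, 1.8, 6.0]
opening: -0.004
press now [-0.1258  0.1108] 0.2721 F [-1.4  1.8  6. ] t 23.15 j [-0.07  0.38  0.31  1.47  0.02 -0.26]
shift/40mm [ 0.05 -0.2   0.55] turn/30deg [0.02 0.06 0.02]
push axes in tool /10mm: px [ 0.002 -0.25  -0.002] py [-0.25  -0.002  0.008] up [-0.008  0.002 -0.25 ]
```

```bash
python3 -m crank '[0,-0.01,0.04,0,0.02,0,0, 0,-0.01,0.04,0,0.02,0,0, 0,-0.01,0.04,0,0.02,0,0, 0,-0.01,0.04,0,0,0,0, 0,-0.01,0.04,0,0,0,0, 0,-0.01,0.04,0,0,0,0, 0,-0.01,0.03,0,0,0,0, 0,-0.01,0.03,0,0,0,0, 0,-0.01,0.03,0,0,0,0, 0,-0.01,0.03,0,0,0,0]'
python3 - <<'E'
from h import *
delta(*goal(-.118,.1095,.25,0))
E
```

```text
t: 24.4
tcp_pos: [0.6334, 0.0432, 0.2657]
orientation: [0.006, -0.096, 0.995, 0.006]
force: [-2.9, 1.8, 9.6]
opening: -0.002
press now [-0.1263  0.1109] 0.2657 F [-2.9  1.8  9.6] t 24.4 j [-0.07  0.4   0.31  1.48  0.01 -0.26]
shift/40mm [ 0.04 -0.21  0.39] turn/30deg [0.02 0.02 0.03]
push axes in tool /10mm: px [ 0.003 -0.25  -0.003] py [-0.25  -0.003  0.003] up [-0.003  0.003 -0.25 ]
```

```bash
python3 -m crank '[0,-0.01,0.04,0,0,0,0, 0,-0.01,0.045,0,0,0,0, 0,-0.01,0.045,0,0,0,0, 0,-0.01,0.05,0,0,0,0, 0,-0.01,0.05,0,0,0,0, 0,-0.01,0.05,0,0,0,0, 0,-0.01,0.05,0,0,0,0, 0,-0.01,0.05,0,0,0,0, 0,-0.01,0.05,0,0,0,0, 0,-0.01,0.05,0,0,0,0]'
python3 - <<'E'
from h import *
delta(*goal(-.118,.1095,.25,0))
E
```

```text
t: 25.65
tcp_pos: [0.6334, 0.0434, 0.2623]
orientation: [0.018, -0.098, 0.995, 0.007]
force: [-3.4, 1.1, 12.3]
opening: -0.001
press now [-0.1264  0.1109] 0.2623 F [-3.4  1.1 12.3] t 25.65 j [-0.07  0.38  0.28  1.43  0.02 -0.27]
shift/40mm [ 0.05 -0.21  0.3 ] turn/30deg [0.02 0.07 0.03]
push axes in tool /10mm: px [ 0.004 -0.25  -0.003] py [-0.25  -0.004  0.009] up [-0.009  0.003 -0.25 ]
```

```bash
python3 -m crank '[0,0,0.055,0,0.02,0,0, 0,0,0.06,0,0.02,0,0, 0,0,0.06,0,0.02,0,0, 0,0,0.06,0,0,0,0, 0,0,0.06,0,0,0,0, 0,0,0.06,0,0,0,0, 0,0,0.06,0,0,0,0, 0,0,0.06,0,0,0,0, 0,0,0.06,0,0,0,0, 0,0,0.06,0,0,0,0]'
python3 - <<'E'
from h import *
delta(*goal(-.118,.1095,.25,0))
E
```

```text
t: 26.9
tcp_pos: [0.6334, 0.0436, 0.255]
orientation: [0.014, -0.098, 0.995, 0.002]
force: [-2.6, -0.2, 12.2]
opening: -0.002
press now [-0.1267  0.1109] 0.255 F [-2.6 -0.2 12.2] t 26.9 j [-0.07  0.38  0.27  1.42  0.01 -0.26]
shift/40mm [ 0.04 -0.22  0.12] turn/30deg [0.   0.05 0.03]
push axes in tool /10mm: px [ 0.005 -0.25  -0.001] py [-0.25  -0.005  0.007] up [-0.007  0.    -0.25 ]
```

```bash
python3 -m crank '[0,0,0.06,0,0.02,0,0, 0,0,0.06,0,0.02,0,0, 0,0,0.06,0,0.02,0,0, 0,0,0.06,0,0,0,0, 0,0,0.06,0,0,0,0, 0,0,0.06,0,0,0,0, 0,0,0.06,0,0,0,0, 0,0,0.06,0,0,0,0, 0,0,0.06,0,0,0,0, 0,0,0.06,0,0,0,0]'
python3 - <<'E'
from h import *
delta(*goal(-.118,.1095,.24,0))
E
```

```text
t: 28.15
tcp_pos: [0.6334, 0.0433, 0.2478]
orientation: [0.01, -0.098, 0.995, -0.002]
force: [-3.4, -0.2, 12.5]
opening: 0.003
press now [-0.1264  0.111 ] 0.2478 F [-3.4 -0.2 12.5] t 28.15 j [-0.06  0.39  0.26  1.42 -0.   -0.26]
shift/40mm [ 0.04 -0.21  0.19] turn/30deg [-0.01  0.04  0.04]
push axes in tool /10mm: px [ 0.005 -0.25   0.002] py [-0.25  -0.005  0.005] up [-0.005 -0.002 -0.25 ]
```

```bash
python3 -m crank '[0,0,0.06,0,0.02,0,0, 0,0,0.06,0,0.02,0,0, 0,0,0.06,0,0.02,0,0, 0,0,0.06,0,0,0,0, 0,0,0.06,0,0,0,0, 0,0,0.06,0,0,0,0, 0,0,0.06,0,0,0,0, 0,0,0.06,0,0,0,0, 0,0,0.06,0,0,0,0, 0,0,0.06,0,0,0,0]'
python3 - <<'E'
from h import *
import cv2
delta(*goal(-.118,.1095,.24,0))
s=robot.read_camera("scene")[:,:,::-1];cv2.imwrite("pics/scene9.png",cv2.resize(s[190:380,220:380],None,fx=3,fy=3,interpolation=cv2.INTER_CUBIC))
E
```

```text
t: 29.4
tcp_pos: [0.6336, 0.0427, 0.2411]
orientation: [0.007, -0.098, 0.995, -0.008]
force: [-2.8, 0.4, 12.9]
opening: -0.0
press now [-0.1258  0.111 ] 0.2411 F [-2.8  0.4 12.9] t 29.4 j [-0.06  0.4   0.25  1.41 -0.01 -0.26]
shift/40mm [ 0.04 -0.19  0.03] turn/30deg [-0.03  0.03  0.04]
push axes in tool /10mm: px [ 0.005 -0.25   0.004] py [-0.25  -0.005  0.003] up [-0.003 -0.004 -0.25 ]
```

View pics/scene9.png

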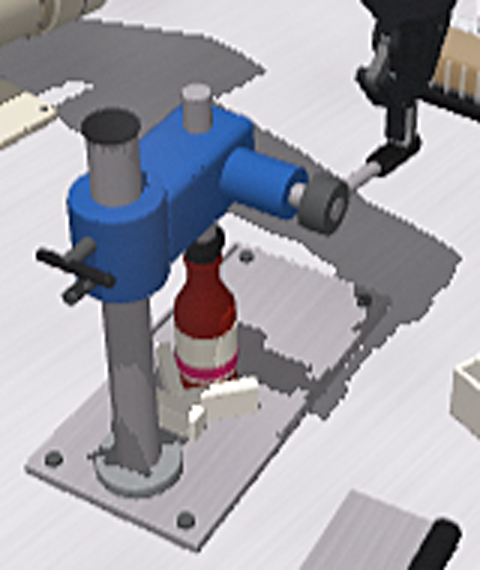

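```bash
python3 -m crank '[0,0,0.06,0,0.02,0,0, 0,0,0.06,0,0.02,0,0, 0,0,0.06,0,0,0,0, 0,0,0.06,0,0,0,0, 0,0,0.06,0,0,0,0, 0,0,0.06,0,0,0,0, 0,0,0.06,0,0,0,0, 0,0,0.06,0,0,0,0, 0,0,0.06,0,0,0,0, 0,0,0.06,0,0,0,0]'
python3 - <<'E'
from h import *
delta(*goal(-.118,.1095,.24,0))
E
```

```text
t: 30.7
tcp_pos: [0.6337, 0.0422, 0.2373]
orientation: [0.011, -0.098, 0.995, -0.012]
force: [-5.0, 1.3, 17.8]
opening: -0.003
press now [-0.1252  0.111 ] 0.2373 F [-5.   1.3 17.8] t 30.7 j [-0.06  0.39  0.23  1.38 -0.02 -0.25]
shift/40mm [ 0.04 -0.18 -0.06] turn/30deg [-0.05  0.04  0.04]
push axes in tool /10mm: px [ 0.005 -0.25   0.007] py [-0.25  -0.005  0.005] up [-0.005 -0.007 -0.25 ]
```

```bash
python3 -m crank '[0,0,0.06,0,0,0,0, 0,0,0.06,0,0,0,0, 0,0,-0.1,0,0,0,0, 0,0,-0.2,0,0,0,0, 0,0,-0.25,0,0,0,0, 0,0,-0.25,0,0,0,0, 0,0,-0.25,0,0,0,0, 0,0,-0.25,0,0,0,0, 0,0,-0.25,0,0,0,0, 0,0,-0.25,0,0,0,0]'
python3 -m crank '[0,0,-0.25,0,0,0,0, 0,0,-0.25,0,0,0,0, 0,0,-0.25,0,0,0,0, 0,0.1,-0.25,0,0,0,0, 0,0.3,-0.25,0,0,0,0, 0,0.6,-0.2,0,0,0,0, 0,0.8,0,0,0,0,0, 0,0.8,0,0,0,0,0, 0,0.8,0,0,0,0,0, 0,0,0,0,0,0,0]'
python3 - <<'E'
from h import *
import cv2
delta(*goal(-.25,0,.21,.785))
m=robot.camera_model("wrist");np.savez("w10.npz",**m)
cv2.imwrite("pics/w10.png",robot.read_camera("wrist")[:,:,::-1])
s=robot.read_camera("scene")[:,:,::-1];cv2.imwrite("pics/scene10.png",cv2.resize(s[190:380,220:380],None,fx=3,fy=3,interpolation=cv2.INTER_CUBIC))
E
```

```text
t: 31.95
tcp_pos: [0.6316, 0.0428, 0.3156]
orientation: [0.018, -0.098, 0.995, -0.015]
force: [0.6, -4.1, 1.7]
opening: -0.001
t: 33.2
tcp_pos: [0.5999, 0.1872, 0.3742]
orientation: [0.017, -0.099, 0.995, -0.012]
force: [-0.2, -0.8, -0.4]
opening: 0.0
press now [-0.2739  0.1035] 0.3742 F [-0.2 -0.8 -0.4] t 33.2 j [ 0.18  0.4   0.58  1.73 -0.03 -0.02]
shift/40mm [ 2.73 -0.43  4.04] turn/30deg [1.45 0.07 0.01]
push axes in tool /10mm: px [ 0.005 -0.25   0.007] py [-0.25  -0.005  0.008] up [-0.008 -0.007 -0.25 ]
```

View pics/scene10.png

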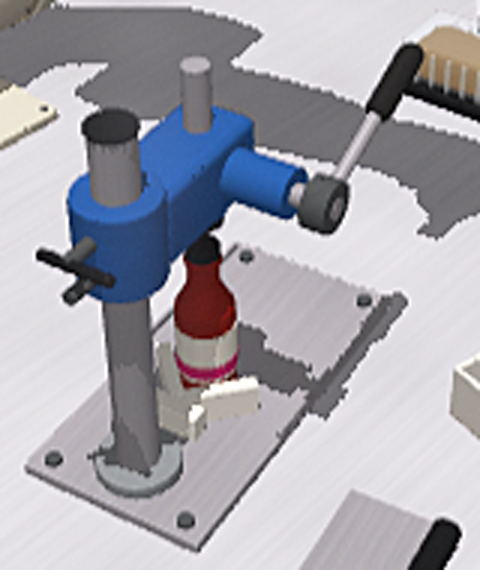

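```bash
python3 -m crank '[0.4,0,0.4,0.3,0,0,0, 0.4,0,0.4,0.3,0,0,0, 0.4,0,0.5,0.3,0,0,0, 0.4,0,0.5,0.3,0,0,0, 0.4,0.2,0.5,0.25,0,0,0, 0.4,0.2,0.5,0,0,0,0, 0.3,0.2,0.4,0,0,0,0, 0,0.1,0.3,0,0,0,0, 0,0,0,0,0,0,0, 0,0,0,0,0,0,0]'
python3 - <<'E'
from h import *
import cv2
delta(*goal(-.24,-.013,.21,.785))
m=robot.camera_model("wrist");np.savez("w11.npz",**m)
im=robot.read_camera("wrist")[:,:,::-1]
cv2.imwrite("pics/w11.png",im)
c=-m["R"].T@m["t"];c=PR.T@(c[:2]-PO)
W=lambda x,y,z:np.r_[PR@[x,y]+PO,z]
Z=lambda p:p.round(1).tolist()
for n,p in {"tip-top":(-.007,-.044,.042),"tip-b":(-.007,-.044,.012),"tip+":(-.007,.044,.042)}.items(): print(n,Z(proj("wrist",W(*p),m)))
a=np.zeros(2);v=c-a;D=np.hypot(*v);ph=np.arctan2(v[1],v[0]);al=np.arccos(.026/D)
for s in (1,-1):
        p=a+.026*np.array([np.cos(ph+s*al),np.sin(ph+s*al)])
        print(a,[Z(proj("wrist",W(*p,z),m)) for z in (.02,.05,.1)])
print(" base arc",[Z(proj("wrist",W(*(a+.026*np.array([-np.cos(t),-np.sin(t)])),.012),m)) for t in (-.4,0,.4)])
h=cv2.cvtColor(im,cv2.COLOR_BGR2HSV)
k=((h[...,1]>110)&((h[...,0]<8)|(h[...,0]>160))).astype(np.uint8)
for c in range(200,330,5):
    r=np.where(k[150:280,c])[0]+150
    if len(r): print(c,r.min(),r.max(),end="; ")
E
```

```text
t: 34.55
tcp_pos: [0.5083, 0.1093, 0.2326]
orientation: [0.053, -0.079, 0.915, -0.392]
force: [0.2, -0.3, 0.3]
opening: 0.005
press now [-0.2135 -0.0005] 0.2326 F [ 0.2 -0.3  0.3] t 34.55 j [ 0.45  0.36 -0.08  1.38 -0.79  0.38]
shift/40mm [ 0.33  0.86 -0.1 ] turn/30deg [-0.05  0.06 -0.04]
push axes in tool /10mm: px [ 0.002 -0.172  0.182] py [-0.25   0.005  0.008] up [-0.009 -0.182 -0.172]
tip-top [309.3, 139.2]
tip-b [329.4, 137.3]
tip+ [311.1, 220.6]
[0. 0.] [[317.4, 154.3], [297.0, 157.0], [258.5, 162.0]]
[0. 0.] [[325.6, 200.4], [306.0, 205.1], [268.9, 214.0]]
 base arc [[340.8, 188.4], [342.2, 179.5], [340.8, 170.0]]
205 181 183; 210 180 188; 215 182 212; 220 181 209; 225 180 207; 230 179 206; 235 175 206; 240 171 207; 245 167 209; 250 163 210; 255 162 213; 260 162 214; 265 161 212; 270 162 211; 275 165 209; 280 171 208; 285 186 197; 300 156 158; 305 156 163; 310 159 203; 315 155 200; 320 154 199; 325 154 198;
```

View pics/w11.png

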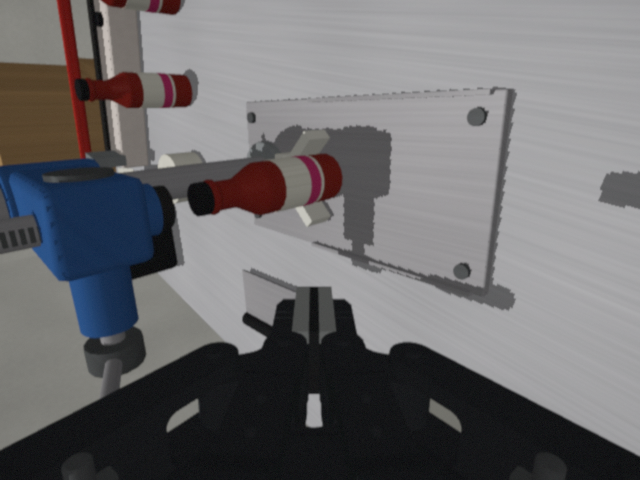

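Run:
```python
import cv2
im=cv2.imread("pics/w11.png")
cv2.imwrite("pics/w11z.png",cv2.resize(im[125:235,170:350],None,fx=4.4,fy=4.4,interpolation=cv2.INTER_CUBIC))
```

```text
(no output)
```

View pics/w11z.png

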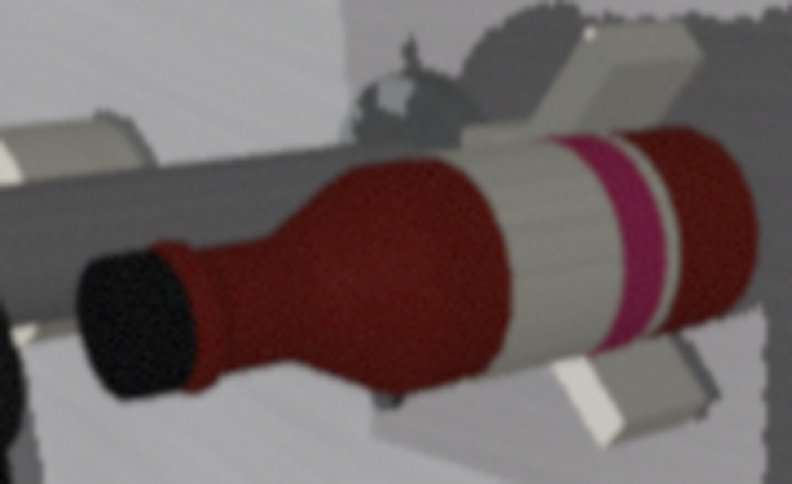

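The zoomed picture shows the black cap, at about (130, 320) in the zoom, sitting on the lip with no cork showing. The bottle is upright between the nest arms and the lever is up, so I'm handing in.

```bash
python3 -c "
from plant import robot
print(robot.finish_job())"
```

```text
the job is handed in; nothing more can be done
None
```

The bottle is seated in the V nest, the stopper is pressed in and the lever is back up; I handed the job in at about 34.6 s. No verdict is reported on hand-in.

- **Seating the bottle:** I pushed it low with the shut fingers tilted about 45°. It first wedged about 2 mm to the lever side (push force about 11 N). I dragged the pusher sideways, and that let it slip home.
- **Pressing the stopper:** I pushed down on the lever grip with the shut fingers. The force stayed at about 12–13 N while the stopper slid, then rose to 17.8 N at the hard stop. I held two more rows there, then lifted and let the lever go up.

**Last checks:**
- **Bottle position:** in the wrist picture its outline matches the predicted home position to about 1 px (roughly 1 mm), and it stands upright.
- **Stopper:** the cap sits on the lip with no cork showing.
- **Lever:** it looks back at its start position, and the tool was clear of everything (under 0.5 N).
- **Disagreement:** the lower outline edge read 0.5–1 px narrower than predicted, which I put down to edge thresholding.
- **Not measured:** I did not measure the bystanders' positions; the tool never went near them at their height.

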